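Fit a filter cartridge and hold the filter housing shut

ROBOT

A 7-joint arm with a two-finger parallel gripper is mounted at the origin on the work surface. World frame = base frame: x ahead of the robot, y to its left, z up, the work surface at z = 0. Lengths are in m, angles in degrees, forces in N, time in s.
With the tool pointing down it reaches from about 0.425 to 0.875 m from the base axis. Payload 4.7 kg.
Tool frame: the origin (TCP) lies between the finger pads; the fingertips stand 8 mm ahead of it and the grasp point (between the pads) lies 11 mm behind it; x points along the fingers, z is the direction in which the jaws open and shut, and the axes are right-handed (so a half turn about x gives the same grasp; the last joint's range is limited). The gripper opens to 87 mm and grips with 3 to 60 N. Pads are 19 mm wide; open, the fingers measure 117 mm over their backs; the gripper's body (75 mm by 190 mm) begins 51 mm behind the grasp point.
Start: joints at [-63.707, 18.392, -4.016, 83.108, 1.295, 78.541, -3.26], TCP at [0.28, 0.587, 0.231] pointing down, gripper open.
Joint ranges: [-163.93, 163.93], [-17.29, 119.83], [-79.2, 71.16], [3.27, 140.29], [-89.18, 269.18], [5.43, 117.66], [-154.24, 154.24]. Speed limits (degrees/s): [147.25, 147.25, 180, 180, 180, 180, 180].

INTERFACE

Orientations are given as [roll, pitch, yaw] about the fixed x, y, z axes, in that order (R = Rz(yaw) Ry(pitch) Rx(roll)).
In Python, from cell import telemetry, vision, sign_off gives the robot as it stands. The module is installed in compiled form; this text tells all that it offers.
- The arm moves only by the tool drive_tool, never from a script. Its arguments are lists of equal length, an entry for each row: "offset": the shift along the tool's x, y, z in m, a list of three; "angular": the turn, a rotation vector about the tool's x, y, z in rad, a list of three. A call has 1 to 10 rows; each row is the pose to reach, as a shift and turn from the pose measured when the call began, along the tool's axes at that moment; what a row does not reach only later rows make up. A row lasts 1/8 s, in which the tool goes at most 62.5 mm and 10.7 degrees, less where a joint would pass 70% of its speed; a pose out of reach is approached as far as the arm can. A call with a gripper value outside its range is refused whole. "fingers" is the closure, from -1 (fully open) to 1 (shut), set as the call begins (left out, the last holds). The fingers move at their own pace and stop on an object; "squeeze" is the grip in N (left out, the last holds). Time passes only in rows, so rows that repeat a pose let the fingers close. It gives the time, the measured TCP pose, the force and the opening at its end, in the units of the state.
- telemetry.get_obs(): the state, without advancing time (a new reading comes with each control period).
- vision.read_camera(name): name is "side" or "top"; returns a dict with "pixels" (384x512x3 uint8, red, green, blue), "intrinsics" (3x3 intrinsics, pixels), "world_from_camera" (4x4, takes a point from camera to world coordinates). Camera axes: x right, y up, looking along -z (the intrinsics and any distortion apply to the point x, -y, -z); pixel columns grow to the right and rows downward; lengths in m; the calibration is good to about 2 mm. A picture is of the moment at which its call begins. There is no depth.
- sign_off(): hands the job in, once; it reports no verdict.
The state is a dict: "time_s": time; "qpos": joint angles; "joint_velocities": joint speeds; "effort": joint torques, N m; "tool_pos": TCP position; "tool_rot": TCP orientation; "force": force on the tool from outside, world axes, zero at the start; "wrist_torque": the same for the moment, N m; "grip_width": finger opening in m.
Only numpy, scipy, OpenCV 4.12 (cv2) and the standard library are available. Lean on these libraries where they do the work, as an engineer would, in place of code of your own. Each camera call takes 0.05 s, during which the arm holds its last target.

TASK

Change the filter of the suction unit: push the tall filter cartridge all the way down onto the spigot in the open filter housing, then set the housing's upper half over it on the two dowels and press it fully shut, flange on flange, against its springy seal. The seal lifts the upper half again if you let go, so finish while still holding it pressed shut with the gripper, ready for a colleague to fasten the clips. Leave the short cartridge and the other things on the counter where they are.

Things in the scene. Friction and masses are not known exactly. Their poses are not given: they have to be found in the camera images.
- unit: Suction unit fixed on the counter, white casing, 200 mm (its x) by 300 mm (its y). Origin: centre of its underside. Its low deck (70 mm high) carries the filter housing; from y = -35 mm to -148 mm a control block with gauge and knob rises to 130 mm.
- housing: Lower half of the filter housing, aluminium, fixed on the unit's deck 60 mm to the +y side of the unit's centre, its axes parallel to the unit's. Origin: centre of the top face of its flange, 105 mm above the counter, z up. The flange measures 90 mm (x) by 150 mm (y); in it is a round bowl of 62 mm bore, its floor 20 mm below the flange's top. Open wire clips hang on the two long edges, below the top face.
- spigot_foot (a point): Centre of the bowl's floor, 85 mm above the counter, at the foot of the upright spigot: 22 mm in diameter, 40 mm tall (so it ends 20 mm above the flange's top), its last 8 mm tapering to 14 mm.
- dowel_big (a point): Foot of the thick steel dowel, level with the flange's top, at y = +60 mm of the housing: 14 mm in diameter, 20 mm tall, its last 7 mm tapering to 8 mm.
- dowel_small (a point): Foot of the thin steel dowel, level with the flange's top, at y = -60 mm of the housing: 8 mm in diameter, 20 mm tall, its last 7 mm tapering to 2 mm.
- seal (a joint): Springy black seal ring (81 mm outside diameter, 69 mm inside) lying round the bowl in the flange: how far it is pressed down, in m. At 0 it stands 5 mm above the flange, and the upper half laid on it rests 5 mm above the flange. It starts to yield at 5 N and is level with the flange (0.005) at 12 N, weight of the upper half included.
- cover: Upper half of the filter housing, aluminium, about 0.30 kg, standing on its flange (90 mm in x, 150 mm in y, 10 mm thick). Origin: centre of the flange's underside, z up. Round hood, 74 mm in diameter, flat top at 59 mm; inside 62 mm bore, 51 mm deep. Hose nozzle, 15 mm thick, 36 mm up, sticks out to +x, to 64 mm. Shut, its origin and axes coincide with the housing's; it fits one way round only.
- cover_grip (a point): Grip bar on the upper half's hood: 64 mm along its y, 16 mm thick along its x, from 59 to 91 mm above the underside; this point is its middle, 80 mm above the underside, where to pinch it along x from above.
- cover_hole_big (a point): Centre of the large dowel hole (15.6 mm) at the underside of the upper half's flange, at its y = +60 mm.
- cover_hole_small (a point): Centre of the small dowel hole (9.6 mm) at the underside of the upper half's flange, at its y = -60 mm.
- cartridge: The tall filter cartridge, the one to fit: pleated white paper tube with grey end rings, 70 mm tall, 46 mm outside diameter (end rings 48 mm), open bore of 24 mm right through; about 0.09 kg. Stands upright in the blue tray. Origin: centre of its underside, z up. Seated on the spigot it ends 50 mm above the flange's top.
- short_cartridge: A short cartridge of the same kind, 45 mm tall, for another machine; stands in the blue tray, in either of two places about 95 mm apart along the tray's x. Origin: centre of its underside. To be left alone.
- tray: Blue tray fixed on the counter, 200 mm (x) by 120 mm (y), floor 3 mm thick, rim 14 mm high; holds the two cartridges; its x lies within 9 degrees of the robot's x. Origin: centre of its underside. It may stand to the left or to the right of the suction unit, with the housing's upper half on the other side.
- gel_bottle: Clear pump bottle of hand gel, 66 mm in diameter, 176 mm tall, beyond the suction unit on the left. Origin: centre of its underside. To be left alone.
- disinfectant: White bottle with a red cap, 68 mm in diameter, 150 mm tall, beyond the suction unit on the right. Origin: centre of its underside. To be left alone.
- wipes_tub: White tub with a grey lid, 84 mm in diameter, 140 mm tall, beyond the suction unit. Origin: centre of its underside. To be left alone.
- mouse: Black computer mouse, 105 by 60 mm, 33 mm tall, near the robot on its right. A black keyboard (150 by 440 mm, 23 mm tall) lies fixed straight in front of the robot's base. Origin: centre of its underside. To be left alone.
- tape_roll: Roll of white paper tape lying flat, 60 mm in diameter, 24 mm tall, near the robot on its left. Origin: centre of its underside. To be left alone.
Things that resemble listed ones, but are neither listed nor needed, are in the scene too. Leave any red or yellow look-alike of the cartridge alone.

How it is judged (in metres and radians):
On the way, in this order (a step that is already met when the one before it is completed fails the run):
1. the tall cartridge is fully down on the spigot (horizontal distance between cartridge and spigot_foot below 0.003 m and z of cartridge in the frame of spigot_foot below 0.003 m and angle between cartridge's own z axis and vertical below 0.08 rad), for 0.2 s.
2. the upper half is on both dowels, over the seated cartridge (all of step 1 and horizontal distance between cover_hole_big and dowel_big below 0.003 m and horizontal distance between cover_hole_small and dowel_small below 0.003 m and z of cover in the frame of housing below 0.012 m), for 0.1 s.
At the end, for the whole second after the job is handed in: Tall cartridge fully down on the spigot (3 mm, upright); upper half on both dowels the right way round (holes within 3 mm), flange within 2 mm of the lower one and level (0.04 rad), seal pressed down over 3.5 mm; the fingers still on the upper half, pressing it shut, at rest (all of step 1 and horizontal distance between cover_hole_big and dowel_big below 0.003 m and horizontal distance between cover_hole_small and dowel_small below 0.003 m and z of cover in the frame of housing below 0.002 m and angle between the z axis of cover and the z axis of housing, either way round below 0.04 rad and value of joint seal above 0.0035 m and contact force between the fingers and cover above 3 N and contact force between cover and housing above 6 N and linear speed of cover below 0.02 m/s); the arm keeps its last pose, push and grip.
It fails at once if a bystander is moved more than 30 mm (distance of any of short_cartridge, gel_bottle, disinfectant, wipes_tub, mouse, tape_roll from where it was at the start of the episode above 0.03 m).
It also fails if it takes over 72 s, if anything falls off the work surface, if the arm or the gripper's body presses on something with over 40 N, if the wrist force passes 120 N, or if a joint passes its speed limit or range.

## Working session

There is one attempt and no reset: what is moved stays moved. The work goes in short steps, Python scripts to look and compute and a tool call to move; the robot and the scene stay as the last step left them, time stands still between calls to the robot, and variables do not carry over. Pictures are saved under pics/ and viewed, and the job is handed in when it is done.

Besides the shell and the picture viewer there is one more tool, called after "Call:" by a JSON object that holds its "op" and its "data", one argument or row to a line. drive_tool: Moves the arm, as the interface text tells. Its arguments: {"type":"object","properties":{"offset":{"type":"array"},"angular":{"type":"array"},"fingers":{"type":"number"},"squeeze":{"type":"number"}},"required":["offset","angular"]}

```bash
mkdir -p pics; cat > h.py <<'E'
import numpy as np, cv2
from cell import telemetry, vision, sign_off
def cam(n):
    d=vision.read_camera(n); return d['pixels'],np.array(d['intrinsics']),np.array(d['world_from_camera'])
def ray(K,T,u,v):
    x=(u-K[0,2])/K[0,0]; y=(v-K[1,2])/K[1,1]
    return T[:3,3],T[:3,:3]@np.array([x,-y,-1])
def onz(K,T,u,v,z):
    o,d=ray(K,T,u,v); return o+d*(z-o[2])/d[2]
def proj(K,T,p):
    q=T[:3,:3].T@(np.array(p)-T[:3,3]); q=q*[1,-1,-1]; q=K@q; return q[:2]/q[2]
E
python3 - <<'E'
from h import *
import pickle
D={}
for n in('side','top'):
    p,K,T=cam(n);D[n]=(p,K,T); cv2.imwrite(f'pics/{n}0.png',cv2.resize(p[:,:,::-1],(800,600),interpolation=cv2.INTER_CUBIC))
    print(n,K.round(1).tolist(),T.round(3).tolist())
pickle.dump(D,open('d0.pkl','wb'))
print(telemetry.get_obs())
E
```

```text
side [[386.0, 0.0, 254.7], [0.0, 386.0, 189.9], [0.0, 0.0, 1.0]] [[0.724, 0.417, -0.549, -0.105], [-0.689, 0.463, -0.557, -0.699], [0.022, 0.782, 0.622, 0.829], [0.0, 0.0, 0.0, 1.0]]
top [[372.5, 0.0, 249.1], [0.0, 372.5, 193.2], [0.0, 0.0, 1.0]] [[0.024, 0.995, -0.093, 0.403], [-1.0, 0.023, -0.016, -0.057], [-0.014, 0.094, 0.995, 1.266], [0.0, 0.0, 0.0, 1.0]]
{'time_s': 0.1, 'qpos': array([-63.70670273,  18.43421652,  -4.01474701,  83.16707299,
         1.29491631,  78.53960978,  -3.25983785]), 'joint_velocities': array([ 0.01874124, -0.08061562,  0.05025682, -0.10027439, -0.00881082,
       -0.06742837, -0.06857452]), 'effort': array([-9.01470139e-04, -4.92573202e+01, -4.06200550e-01, -3.13397133e+01,
       -6.40566065e-02,  3.96245043e-02,  5.04177137e-05]), 'tool_pos': array([0.27953285, 0.5863061 , 0.22958486]), 'tool_rot': array([-176.69750357,   89.9041619 , -112.18182388]), 'force': array([ 0.37870417,  0.80570286, -0.1110261 ]), 'wrist_torque': array([0.0176149 , 0.03890988, 0.00493791]), 'grip_width': 0.08697322867632118}
```

View pics/side0.png

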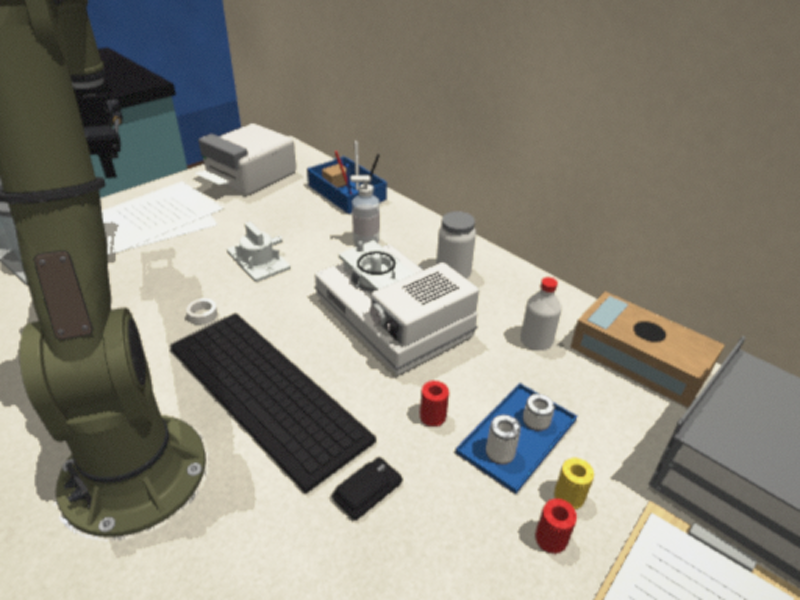

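View pics/top0.png

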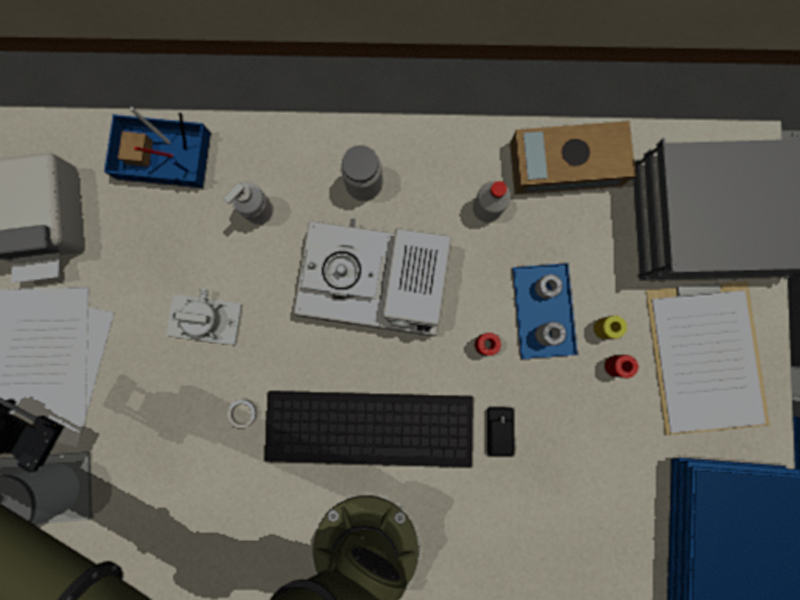

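```bash
python3 - <<'E'
from h import *
import pickle
D=pickle.load(open('d0.pkl','rb'))
def crop(n,u0,v0,w,h,s,f):
    p=D[n][0][v0:v0+h,u0:u0+w,::-1]; cv2.imwrite(f'pics/{f}.png',cv2.resize(np.clip(p.astype(float)*1.3,0,255).astype(np.uint8),(w*s,h*s),interpolation=cv2.INTER_CUBIC))
crop('top',95,130,200,90,4,'c1')
crop('top',300,150,110,90,7,'c2')
crop('side',140,110,170,130,4,'c3')
crop('side',270,230,130,90,6,'c4')
E
```

```text
(no output)
```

View pics/c1.png

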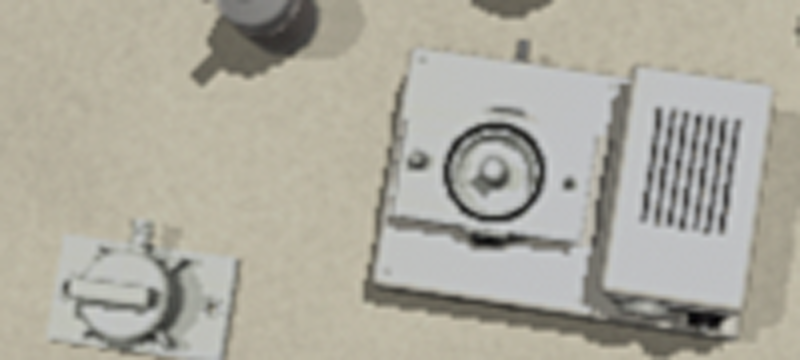

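View pics/c2.png

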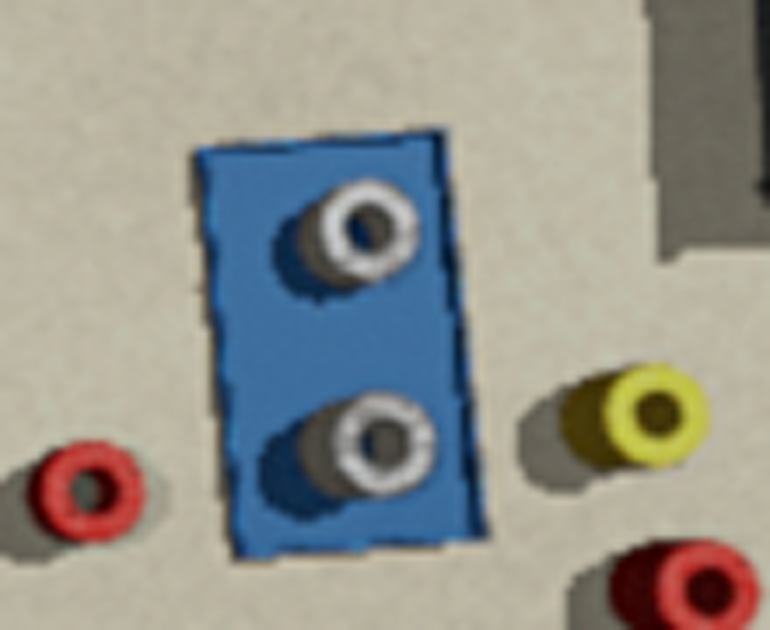

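View pics/c3.png

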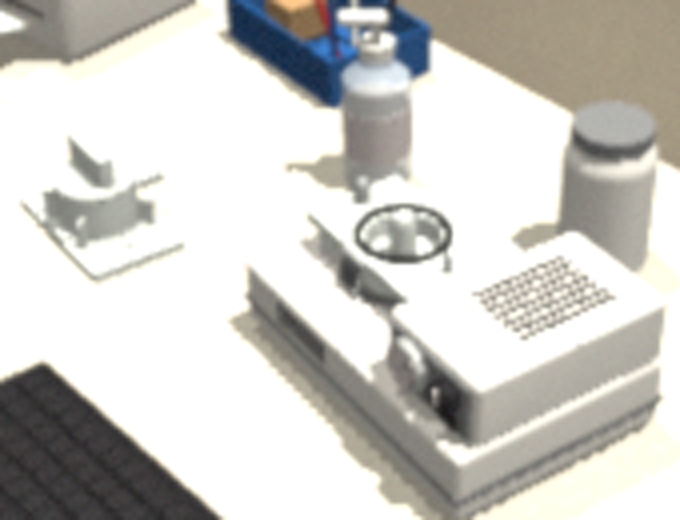

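View pics/c4.png

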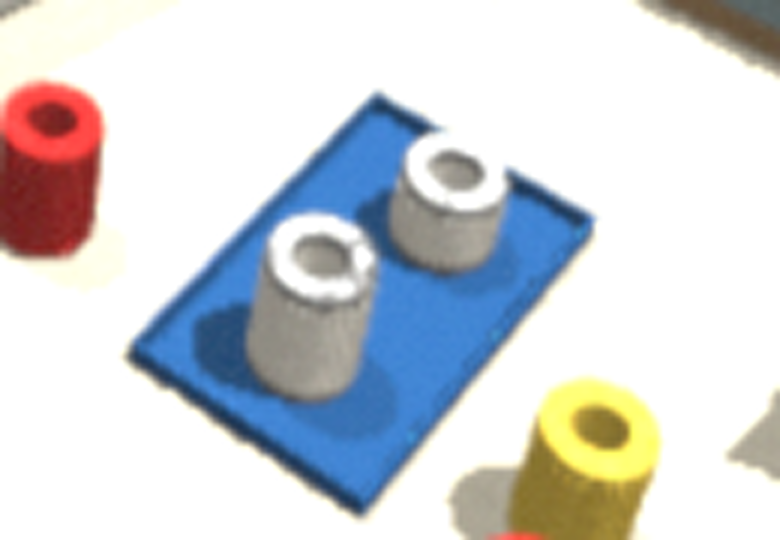

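```bash
python3 - <<'E'
from h import *
import pickle
D=pickle.load(open('d0.pkl','rb'))
def sub(n,u0,v0,w,h,s=8):
    p=D[n][0][v0:v0+h,u0:u0+w,::-1]; return cv2.resize(p,(w*s,h*s),interpolation=cv2.INTER_CUBIC)
def up(pt,u0,v0,s=8): return (pt[0]+.5)/s-.5+u0,(pt[1]+.5)/s-.5+v0
# seal ring dark
for n,b,zz in(('top',(200,155,36,36),.110),('side',(224,155,36,30),.110)):
    p,K,T=D[n]; im=sub(n,*b); g=cv2.cvtColor(im,cv2.COLOR_BGR2GRAY)
    print(n,np.percentile(g,[1,5,20,50]))
    m=(g<70).astype(np.uint8); cs,_=cv2.findContours(m,cv2.RETR_EXTERNAL,cv2.CHAIN_APPROX_NONE)
    c=max(cs,key=lambda c:cv2.boundingRect(c)[2]); 
    pts=np.array([onz(K,T,*up(q,b[0],b[1]),zz)[:2] for q in cv2.convexHull(c)[:,0]],np.float32)
    (e,ax,a)=cv2.fitEllipse(pts); print('seal',e,ax)
    A=np.c_[2*pts,np.ones(len(pts))]; s=np.linalg.lstsq(A,(pts**2).sum(1),rcond=None)[0]; print(' circ',s[:2],np.sqrt(s[2]+s[0]**2+s[1]**2))
    cv2.imwrite(f'pics/seal_{n}.png',cv2.drawContours(im,[c],-1,(0,0,255),1))
E
```

```text
top [ 30.  46.  90. 142.]
seal (0.5746086835861206, 0.06015882268548012) (0.07837966084480286, 0.0789913758635521)
 circ [0.57460439 0.06013411] 0.03932454399190982
side [ 57.  79. 114. 207.]
seal (0.5012467503547668, 0.009983844123780727) (0.012190168723464012, 0.026612527668476105)
 circ [0.50462539 0.01357075] 0.010384869652642206
```

```bash
python3 - <<'E'
from h import *
import pickle
D=pickle.load(open('d0.pkl','rb'))
def crop(n,u0,v0,w,h,s,f):
    p=D[n][0][v0:v0+h,u0:u0+w,::-1]; p=cv2.resize(p.copy(),(w*s,h*s),interpolation=cv2.INTER_CUBIC)
    for i in range(0,w,5): cv2.putText(p,str(u0+i),(i*s,8),0,.3,(0,0,255)); cv2.line(p,(int((i+.5)*s),10),(int((i+.5)*s),14),(0,0,255))
    for i in range(0,h,5): cv2.putText(p,str(v0+i),(0,int((i+.5)*s)+4),0,.3,(0,0,255))
    cv2.imwrite(f'pics/{f}.png',p)
crop('top',185,138,78,78,10,'g1')
crop('top',100,180,60,45,13,'g2')
crop('side',143,135,50,45,13,'g3')
E
```

```text
(no output)
```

View pics/g1.png

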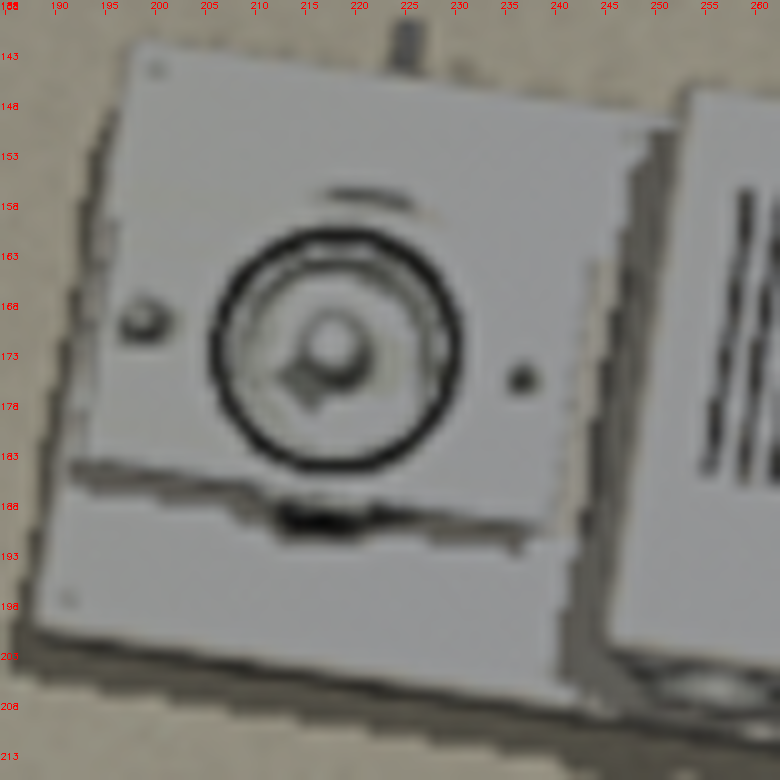

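View pics/g2.png

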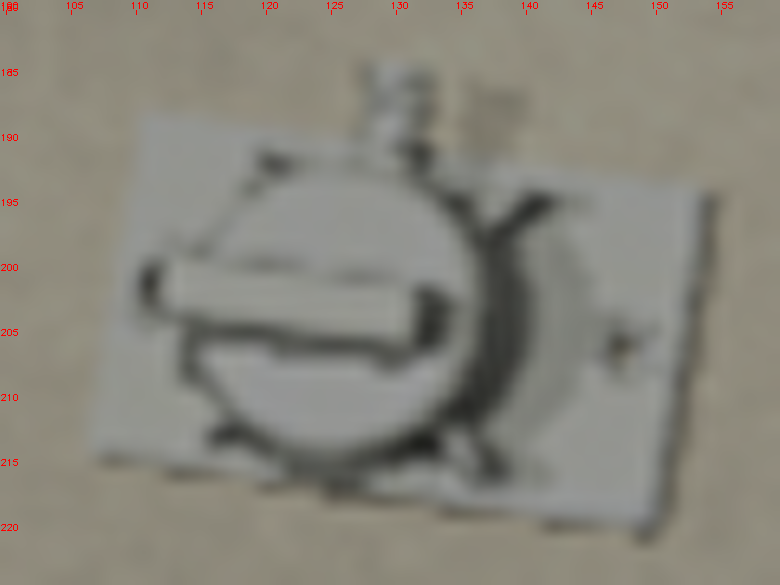

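View pics/g3.png

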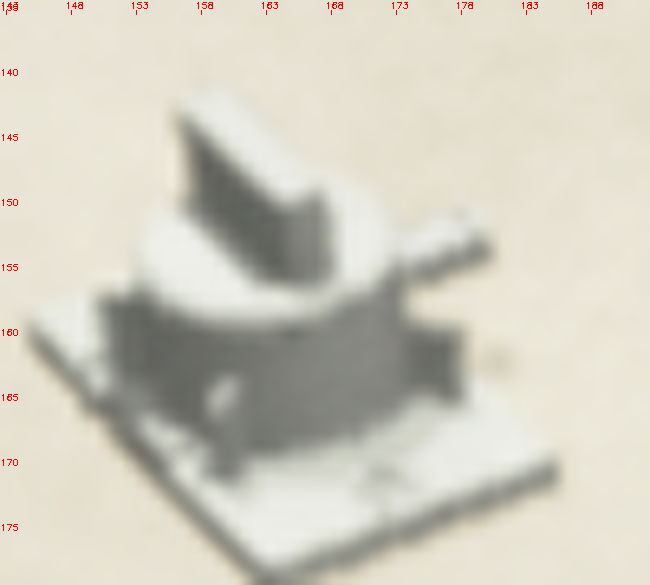

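```bash
python3 - <<'E'
from h import *
import pickle
D=pickle.load(open('d0.pkl','rb'))
def crop(n,u0,v0,w,h,s,f):
    p=D[n][0][v0:v0+h,u0:u0+w,::-1]; p=cv2.resize(p.copy(),(w*s,h*s),interpolation=cv2.INTER_CUBIC)
    for i in range(0,w,5): cv2.putText(p,str(u0+i),(i*s,8),0,.3,(0,0,255)); cv2.line(p,(int((i+.5)*s),10),(int((i+.5)*s),14),(0,0,255))
    for i in range(0,h,5): cv2.putText(p,str(v0+i),(0,int((i+.5)*s)+4),0,.3,(0,0,255))
    cv2.imwrite(f'pics/{f}.png',p)
crop('side',212,145,55,50,14,'g4')
crop('side',305,260,60,60,10,'g5')
crop('top',335,195,40,40,14,'g6')
# yaw estimates of lines top view
p,K,T=D['top']
def yaw(a,b,z):
    A=onz(K,T,*a,z);B=onz(K,T,*b,z); d=A-B; print(A[:2].round(4),B[:2].round(4),'len',np.hypot(d[0],d[1]).round(4),'ang(y axis)',np.degrees(np.arctan2(-d[0],d[1])).round(2))
print('dowels');yaw((198.6,169.3),(236.5,175.2),.118)
print('deck front');yaw((187.5,200.3),(240.5,208.3),.07)
print('cover bar mid top');yaw((112,201.3),(131.8,203.5),.091)
print('cover flange front');yaw((107,214.7),(149.5,220.0),.010)
print('cover flange back');yaw((110.5,188.3),(153.8,194),.010)
print('cover sides'); print(onz(K,T,110.5,188.3,.01),onz(K,T,107,214.7,.01),onz(K,T,153.8,194,.01),onz(K,T,149.5,220,.01))
print('spigot tip',onz(K,T,217.3,171.5,.125))
E
```

```text
dowels
[0.5824 0.1206] [0.5665 0.0018] len 0.1199 ang(y axis) -7.63
deck front
[0.4881 0.1601] [ 0.4663 -0.0116] len 0.1731 ang(y axis) -7.23
cover bar mid top
[0.4778 0.3967] [0.4723 0.3331] len 0.0638 ang(y axis) -4.96
cover flange front
[0.4371 0.4423] [0.4227 0.297 ] len 0.146 ang(y axis) -5.67
cover flange back
[0.5272 0.4357] [0.5111 0.2867] len 0.1499 ang(y axis) -6.16
cover sides
[0.52717734 0.43572937 0.01      ] [0.43708866 0.44229834 0.01      ] [0.51110091 0.28667764 0.01      ] [0.42267184 0.29697691 0.01      ]
spigot tip [0.57573482 0.06121494 0.125     ]
```

View pics/g4.png

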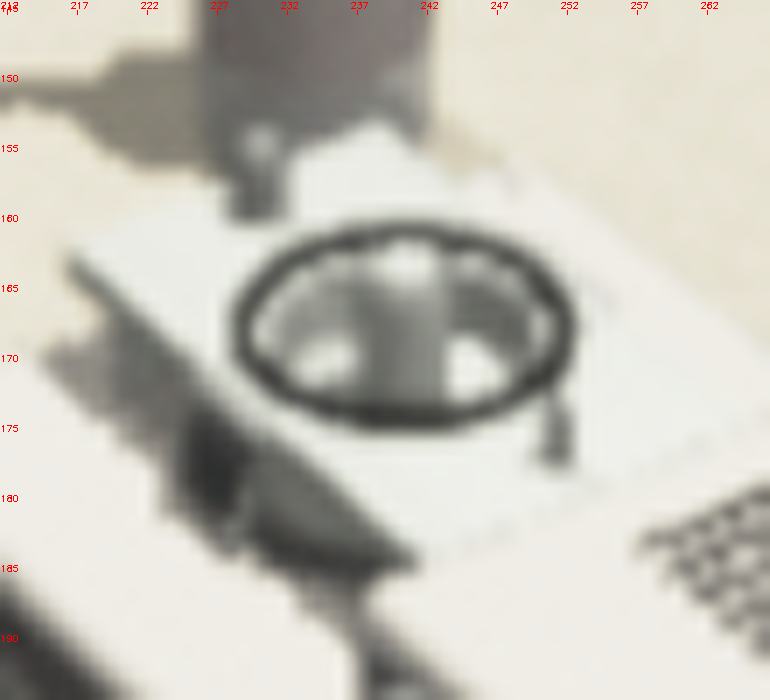

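View pics/g5.png

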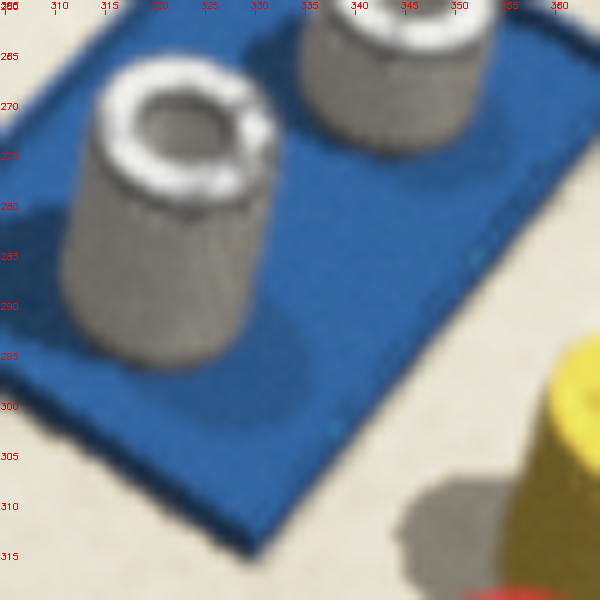

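View pics/g6.png

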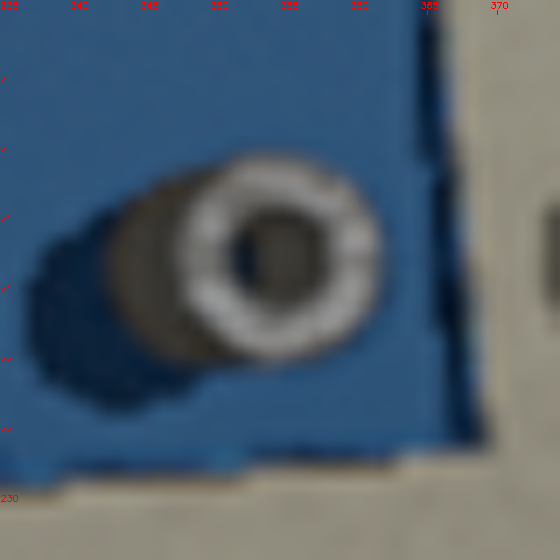

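```bash
python3 - <<'E'
from h import *
import pickle
D=pickle.load(open('d0.pkl','rb'))
s=8
def fit(n,b,mf,zz,name):
    p,K,T=D[n]; u0,v0,w,h=b
    im=cv2.resize(p[v0:v0+h,u0:u0+w],(w*s,h*s),interpolation=cv2.INTER_CUBIC).astype(int)
    m=mf(im).astype(np.uint8)*255
    cs,_=cv2.findContours(m,cv2.RETR_EXTERNAL,cv2.CHAIN_APPROX_NONE)
    c=max(cs,key=lambda c:np.prod(cv2.boundingRect(c)[2:]))
    q=cv2.convexHull(c)[:,0].astype(float); q=(q+.5)/s-.5+[u0,v0]
    P=np.array([onz(K,T,*x,zz)[:2] for x in q],np.float32)
    e,ax,a=cv2.fitEllipse(P); print(name,n,np.round(e,4),np.round(ax,4))
    cv2.imwrite(f'pics/fit_{name}_{n}.png',cv2.drawContours(im[:,:,::-1].astype(np.uint8).copy(),[c],-1,(0,0,255),1))
fit('top',(200,155,36,36),lambda i:i.sum(2)<70*3,.110,'seal')
for th in(100,130):fit('side',(225,158,31,20),lambda i:i.sum(2)<th*3,.110,'seal')
for th in(110,100):fit('top',(345,200,20,25),lambda i:(i.min(2)>th)&(i[:,:,2]-i[:,:,0]<25),.073,'cart')
for th in(150,130):fit('side',(310,262,26,22),lambda i:(i[:,:,0]>th),.073,'cart')
E
```

```text
seal top [0.5746 0.0601] [0.0784 0.079 ]
seal side [0.5719 0.0596] [0.0721 0.0776]
seal side [0.5742 0.059 ] [0.079  0.0829]
cart top [ 0.46   -0.3759] [0.0422 0.0432]
cart top [ 0.4601 -0.3758] [0.0436 0.0443]
cart side [ 0.4617 -0.3745] [0.0433 0.0457]
cart side [ 0.4616 -0.3746] [0.0446 0.0471]
```

```bash
python3 - <<'E'
import cv2,numpy as np
ims=[cv2.resize(cv2.imread(f'pics/fit_{a}.png'),(380,290)) for a in('seal_top','seal_side','cart_top','cart_side')]
cv2.imwrite('pics/m.png',np.vstack([np.hstack(ims[:2]),np.hstack(ims[2:])]))
E
```

```text
(no output)
```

View pics/m.png

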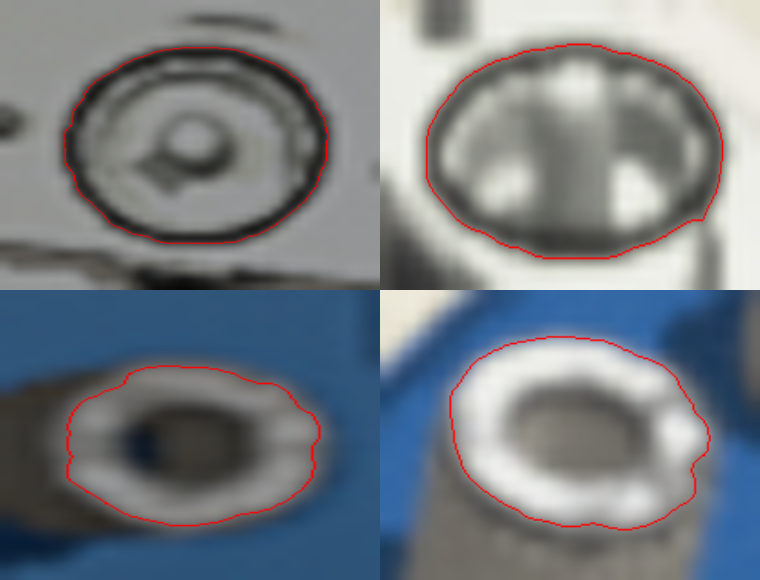

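```bash
cat >> h.py <<'E'
from scipy.spatial.transform import Rotation as Ro
def cur():
    o=telemetry.get_obs(); return o,np.array(o['tool_pos']),Ro.from_euler('xyz',o['tool_rot'],degrees=True).as_matrix()
def plan(*wps):
    o,p,R=cur(); print('t',round(o['time_s'],2),'p',p.round(4),'z',R[:,2].round(4),'x',R[:,0].round(4),'F',np.round(o['force'],2),'w',round(o['grip_width'],4),'q',np.round(o['qpos'],0))
    for pos,a in wps:
        a=np.radians(a); z=np.array([np.cos(a),np.sin(a),0]); x=np.array([0,0,-1.]); y=np.cross(z,x)
        Rt=np.c_[x,y,z]; print((R.T@(np.array(pos)-p)).round(4).tolist(),Ro.from_matrix(R.T@Rt).as_rotvec().round(4).tolist())
E
python3 - <<'E'
from h import *
plan(([.55,.1,.28],-7.5),([.55,.1,.28],172.5),([.52,-.2,.25],-7.5),([.4607,-.3753,.15],-7.5))
E
```

```text
t 0.1 p [0.2795 0.5863 0.2296] z [ 0.4303  0.9027 -0.0017] x [-6.0e-04 -1.5e-03 -1.0e+00] F [ 0.38  0.81 -0.11] w 0.087 q [-64.  18.  -4.  83.   1.  79.  -3.]
[-0.0498, -0.4534, -0.3227] [1.2569, -0.0014, 0.0011]
[-0.0498, -0.4534, -0.3227] [-1.8847, -0.0012, -0.0015]
[-0.0193, -0.5554, -0.6064] [1.2569, -0.0014, 0.0011]
[0.081, -0.5773, -0.79] [1.2569, -0.0014, 0.0011]
```

Call:
{"op": "drive_tool", "data": {
  "offset": [
    [-0.05,-0.453,-0.323],
    [-0.05,-0.453,-0.323],
    [-0.05,-0.453,-0.323],
    [-0.05,-0.453,-0.323],
    [-0.05,-0.453,-0.323],
    [-0.05,-0.453,-0.323],
    [-0.05,-0.453,-0.323],
    [-0.05,-0.453,-0.323],
    [-0.019,-0.555,-0.606],
    [-0.019,-0.555,-0.606]
  ],
  "angular": [
    [0.18,0,0],
    [0.36,0,0],
    [0.54,0,0],
    [0.72,0,0],
    [0.9,0,0],
    [1.08,0,0],
    [1.257,-0.001,0.001],
    [1.257,-0.001,0.001],
    [1.257,-0.001,0.001],
    [1.257,-0.001,0.001]
  ],
  "fingers": -1,
  "squeeze": 25
}}

```text
time_s: 1.35
tool_pos: [0.5205, 0.0243, 0.2655]
tool_rot: [-126.3, 90.0, -133.9]
force: [0.6, -0.2, -0.5]
grip_width: 0.087
```

```bash
python3 - <<'E'
from h import *
plan(([.52,-.22,.25],-7.5),([.4607,-.3753,.15],-7.5))
E
```

```text
t 1.35 p [0.5205 0.0243 0.2655] z [ 9.914e-01 -1.308e-01 -5.000e-04] x [-6.e-04 -6.e-04 -1.e+00] F [ 0.61 -0.21 -0.47] w 0.087 q [-32.   1.  27.  99.  -1.  80. -12.]
[0.0156, -0.2423, 0.0315] [-0.0003, -0.0005, 0.0007]
[0.1158, -0.4039, -0.0069] [-0.0003, -0.0005, 0.0007]
```

Call:
{"op": "drive_tool", "data": {
  "offset": [
    [0.015,-0.242,0.03],
    [0.015,-0.242,0.03],
    [0.015,-0.242,0.03],
    [0.015,-0.242,0.03],
    [0.09,-0.404,-0.007],
    [0.116,-0.404,-0.007],
    [0.116,-0.404,-0.007],
    [0.116,-0.404,-0.007],
    [0.116,-0.404,-0.007],
    [0.116,-0.404,-0.007]
  ],
  "angular": [
    [0,0,0],
    [0,0,0],
    [0,0,0],
    [0,0,0],
    [0,0,0],
    [0,0,0],
    [0,0,0],
    [0,0,0],
    [0,0,0],
    [0,0,0]
  ]
}}

```text
time_s: 2.6
tool_pos: [0.4623, -0.3739, 0.1505]
tool_rot: [-6.9, 89.9, -14.3]
force: [0.1, 0.2, 0.5]
grip_width: 0.0871
```

```bash
python3 - <<'E'
from h import *
for n in('side','top'):
    p,K,T=cam(n); cv2.imwrite(f'pics/{n}1.png',cv2.resize(p[150:330,250:450,::-1],(800,720),interpolation=cv2.INTER_CUBIC)[:600])
plan(([.4607,-.3753,.15],-7.5),([.4607,-.3753,.042],-7.5))
E
```

```text
t 2.7 p [ 0.4623 -0.3741  0.1506] z [ 0.9918 -0.1279  0.0013] x [ 1.2e-03 -5.0e-04 -1.0e+00] F [-0.24 -1.35  0.28] w 0.0873 q [ -1.  18.  45.  99. -14.  69.  40.]
[0.0006, -0.0014, -0.0014] [0.0027, 0.0013, 0.0004]
[0.1086, -0.0014, -0.0015] [0.0027, 0.0013, 0.0004]
```

View pics/side1.png

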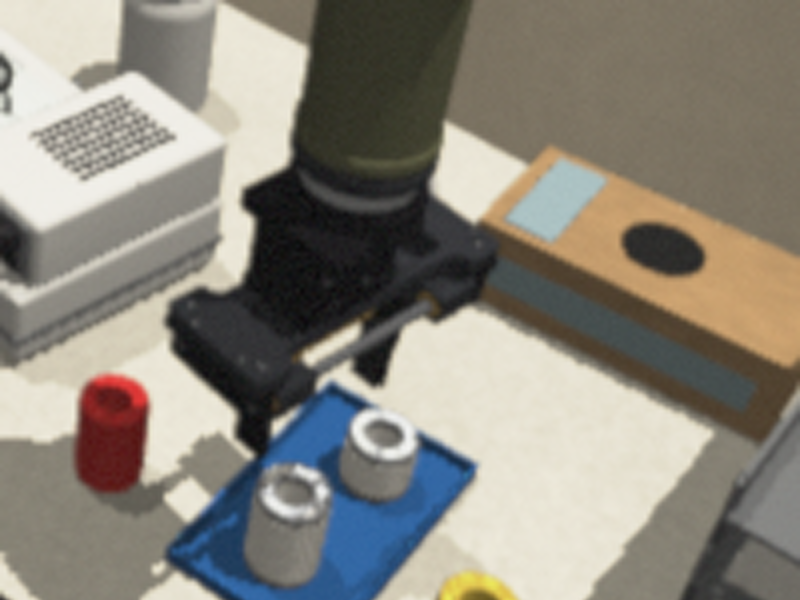

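View pics/top1.png

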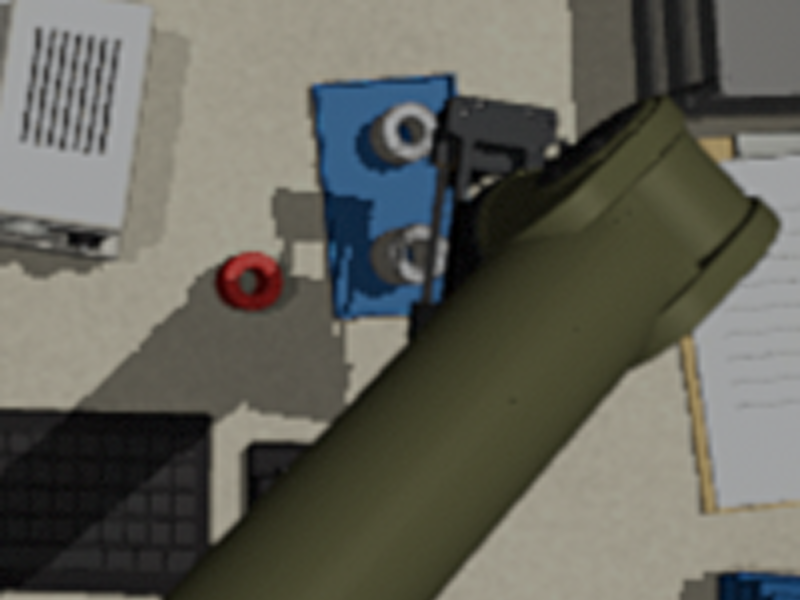

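```bash
python3 - <<'E'
from h import *
import pickle
D=pickle.load(open('d0.pkl','rb'))
for n in D:
    _,K,T=D[n]; print(n,[((proj(K,T,[.4623+s*.0435*.99,-.3741-s*.0435*.128,.142])-[250,150])*4).round().tolist() for s in(-1,0,1)])
E
```

```text
side [[254.0, 445.0], [308.0, 413.0], [359.0, 382.0]]
top [[433.0, 302.0], [440.0, 245.0], [448.0, 188.0]]
```

Call:
{"op": "drive_tool", "data": {
  "offset": [
    [0.03,-0.0014,-0.0014],
    [0.06,-0.0014,-0.0014],
    [0.09,-0.0014,-0.0014],
    [0.1066,-0.0014,-0.0014],
    [0.1066,-0.0014,-0.0014],
    [0.1066,-0.0014,-0.0014]
  ],
  "angular": [
    [0.0027,0.0013,0.0004],
    [0.0027,0.0013,0.0004],
    [0.0027,0.0013,0.0004],
    [0.0027,0.0013,0.0004],
    [0.0027,0.0013,0.0004],
    [0.0027,0.0013,0.0004]
  ]
}}

```text
time_s: 3.45
tool_pos: [0.4617, -0.3758, 0.0453]
tool_rot: [-23.2, 89.9, -30.7]
force: [0.7, 0.1, -0.7]
grip_width: 0.087
```

Call:
{"op": "drive_tool", "data": {
  "offset": [
    [0,0,0],
    [0,0,0],
    [0,0,0],
    [0,0,0],
    [0,0,0],
    [0,0,0],
    [0,0,0],
    [0,0,0]
  ],
  "angular": [
    [0,0,0],
    [0,0,0],
    [0,0,0],
    [0,0,0],
    [0,0,0],
    [0,0,0],
    [0,0,0],
    [0,0,0]
  ],
  "fingers": 1,
  "squeeze": 15
}}

```text
time_s: 4.45
tool_pos: [0.4616, -0.3757, 0.0453]
tool_rot: [-22.7, 89.9, -30.1]
force: [-1.0, 0.3, 0.4]
grip_width: 0.0451
```

```bash
python3 - <<'E'
from h import *
p,K,T=cam('side'); cv2.imwrite(f'pics/side2.png',cv2.resize(p[230:330,270:400,::-1],(780,600),interpolation=cv2.INTER_CUBIC))
plan(([.4607,-.3753,.28],-7.5),([.4607,-.3753,.25],-7.5),([.57,-.2,.28],-7.5),([.5745,.0598,.24],-7.5))
E
```

```text
t 4.5 p [ 0.4616 -0.3758  0.0453] z [ 0.9915 -0.1302  0.0016] x [ 1.5e-03 -9.0e-04 -1.0e+00] F [-1.04 -0.33  1.26] w 0.0448 q [  2.  25.  42. 104. -20.  58.  44.]
[-0.2347, 0.0002, -0.0006] [0.0003, 0.0016, 0.0007]
[-0.2047, 0.0002, -0.0006] [0.0003, 0.0016, 0.0007]
[-0.2347, 0.1882, 0.085] [0.0003, 0.0016, 0.0007]
[-0.1949, 0.4464, 0.0555] [0.0003, 0.0016, 0.0007]
```

View pics/side2.png

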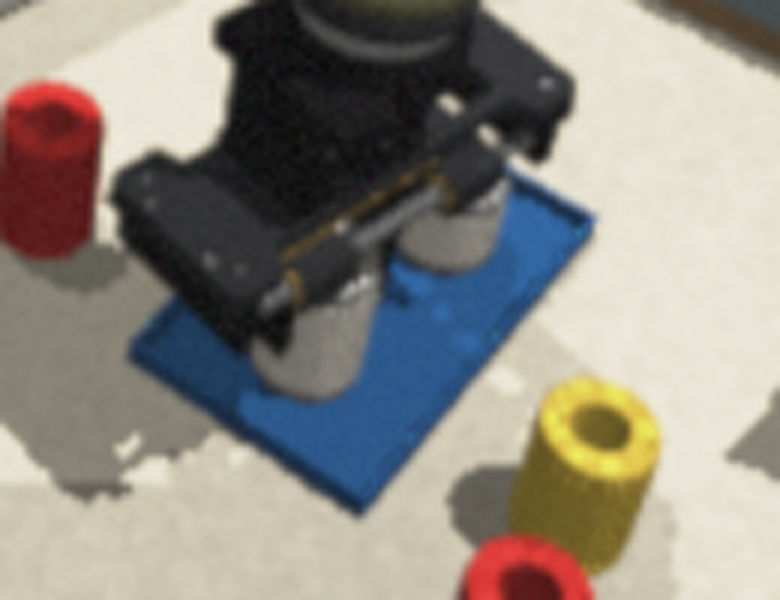

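Call:
{"op": "drive_tool", "data": {
  "offset": [
    [-0.04,0,0],
    [-0.09,0,0],
    [-0.14,0,0],
    [-0.19,0,0],
    [-0.235,0.04,0.018],
    [-0.235,0.09,0.04],
    [-0.235,0.14,0.063],
    [-0.235,0.188,0.085],
    [-0.235,0.238,0.08],
    [-0.235,0.288,0.075]
  ],
  "angular": [
    [0,0.0016,0.0007],
    [0,0.0016,0.0007],
    [0,0.0016,0.0007],
    [0,0.0016,0.0007],
    [0,0.0016,0.0007],
    [0,0.0016,0.0007],
    [0,0.0016,0.0007],
    [0,0.0016,0.0007],
    [0,0.0016,0.0007],
    [0,0.0016,0.0007]
  ]
}}

```text
time_s: 5.75
tool_pos: [0.5732, -0.0981, 0.2798]
tool_rot: [-117.8, 90.0, -125.3]
force: [0.9, 0.5, -0.8]
grip_width: 0.045
```

```bash
python3 - <<'E'
from h import *
plan(([.5745,.0598,.24],-7.5),([.5745,.0598,.185],-7.5))
E
```

```text
t 5.75 p [ 0.5732 -0.0981  0.2798] z [ 9.915e-01 -1.302e-01 -2.000e-04] x [-2.e-04 -3.e-04 -1.e+00] F [ 0.9   0.45 -0.8 ] w 0.045 q [-26.  10.  37.  90.  -6.  82.   5.]
[0.0397, 0.1567, -0.0193] [0.0003, -0.0002, 0.0003]
[0.0947, 0.1568, -0.0193] [0.0003, -0.0002, 0.0003]
```

Call:
{"op": "drive_tool", "data": {
  "offset": [
    [0,0.05,-0.006],
    [0.02,0.1,-0.013],
    [0.04,0.15,-0.0193],
    [0.06,0.1568,-0.0193],
    [0.085,0.1568,-0.0193],
    [0.085,0.1568,-0.0193],
    [0.085,0.1568,-0.0193],
    [0.085,0.1568,-0.0193]
  ],
  "angular": [
    [0,0,0],
    [0,0,0],
    [0,0,0],
    [0,0,0],
    [0,0,0],
    [0,0,0],
    [0,0,0],
    [0,0,0]
  ]
}}

```text
time_s: 6.75
tool_pos: [0.5753, 0.0596, 0.1961]
tool_rot: [15.8, 89.9, 8.2]
force: [0.3, -0.0, -1.0]
grip_width: 0.045
```

```bash
python3 - <<'E'
from h import *
for n,c in(('side',(130,200,200,80,)),('top',(150,180,120,120))):
    p,K,T=cam(n)
    b=p[100:220,180:300] if n=='side' else p[120:240,170:290]
    cv2.imwrite(f'pics/{n}3.png',cv2.resize(b[:,:,::-1],(600,600),interpolation=cv2.INTER_CUBIC))
    print(n,[((proj(K,T,q)-([180,100] if n=='side' else [170,120]))*5).round(1).tolist() for q in([.5745,.0598,.110],[.5745,.0598,.125],[.5745,.0598,.153])])
plan(([.5745,.0598,.185],-7.5),([.5745,.0598,.127],-7.5))
E
```

```text
side [[301.6, 338.5], [301.6, 319.4], [301.5, 282.8]]
top [[241.0, 263.1], [238.7, 259.5], [234.2, 252.5]]
t 6.85 p [0.5751 0.0597 0.1958] z [ 0.9914 -0.1305  0.0014] x [ 1.4e-03  2.0e-04 -1.0e+00] F [ 0.16 -0.34 -0.39] w 0.0451 q [-36.  11.  31.  98.  -6.  73. -11.]
[0.0108, 0.0, -0.0006] [-0.0, 0.0014, -0.0004]
[0.0688, -0.0, -0.0007] [-0.0, 0.0014, -0.0004]
```

View pics/side3.png

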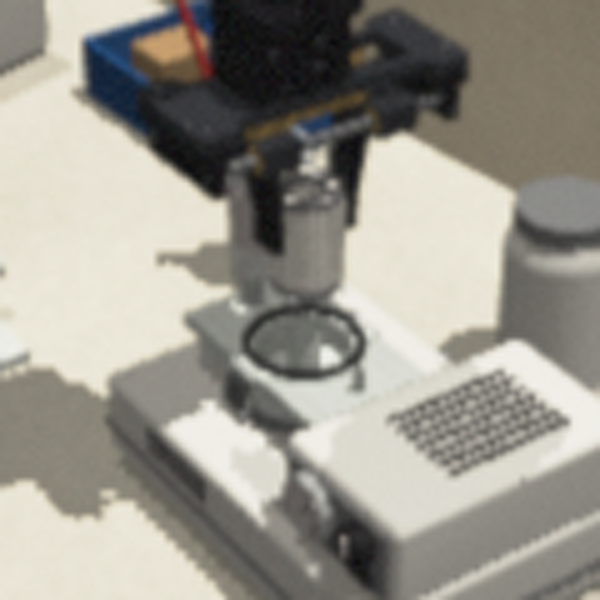

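View pics/top3.png

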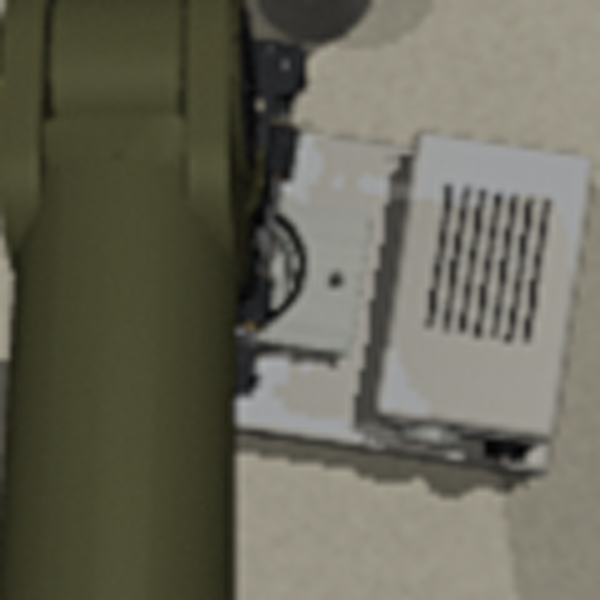

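```bash
python3 - <<'E'
from h import *
p,K,T=cam('side'); 
u0,v0,w,h,s=222,125,42,55,10
q=cv2.resize(p[v0:v0+h,u0:u0+w,::-1],(w*s,h*s),interpolation=cv2.INTER_CUBIC)
def mk(P,c):
    x=(proj(K,T,P)-[u0,v0]+.5)*s; cv2.circle(q,tuple(int(t) for t in x),1,c,-1)
for a in np.linspace(0,6.28,40):
    mk([.5748+.024*np.cos(a),.0597+.024*np.sin(a),.1535],(0,0,255)); mk([.5748+.024*np.cos(a),.0597+.024*np.sin(a),.2235],(0,0,255)); mk([.5745+.0405*np.cos(a),.0598+.0405*np.sin(a),.110],(0,255,0))
cv2.imwrite('pics/z3.png',q)
E
```

```text
(no output)
```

View pics/z3.png

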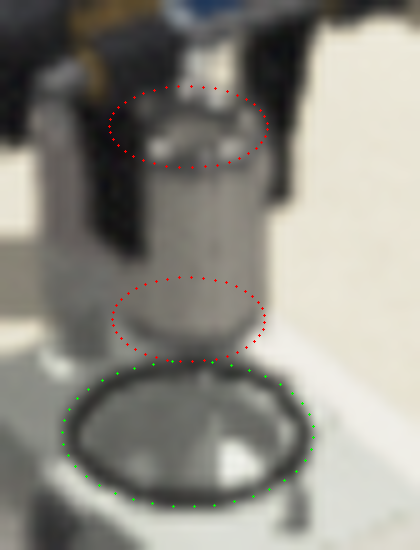

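Call:
{"op": "drive_tool", "data": {
  "offset": [
    [0.01,0,-0.0006],
    [0.02,0,-0.0006],
    [0.028,0,-0.0006],
    [0.034,0,-0.0006],
    [0.04,0,-0.0006],
    [0.045,0,-0.0006]
  ],
  "angular": [
    [0,0.0014,0],
    [0,0.0014,0],
    [0,0.0014,0],
    [0,0.0014,0],
    [0,0.0014,0],
    [0,0.0014,0]
  ]
}}

```text
time_s: 7.65
tool_pos: [0.5744, 0.0598, 0.1502]
tool_rot: [144.5, 90.0, 137.0]
force: [-0.5, 0.2, -0.5]
grip_width: 0.045
```

```bash
python3 - <<'E'
from h import *
plan(([.5745,.0598,.150],-7.5),([.5745,.0598,.127],-7.5))
E
```

```text
t 7.65 p [0.5744 0.0598 0.1502] z [ 9.915e-01 -1.305e-01 -3.000e-04] x [-3.e-04  3.e-04 -1.e+00] F [-0.46  0.23 -0.47] w 0.045 q [-35.  14.  31. 101.  -7.  68. -10.]
[0.0002, -0.0, 0.0001] [0.0, -0.0003, -0.0002]
[0.0232, -0.0, 0.0001] [0.0, -0.0003, -0.0002]
```

No contact force so far; the base is over the spigot's taper. Continue down.

Call:
{"op": "drive_tool", "data": {
  "offset": [
    [0.006,0,0],
    [0.012,0,0],
    [0.018,0,0],
    [0.022,0,0],
    [0.025,0,0],
    [0.027,0,0]
  ],
  "angular": [
    [0,0,0],
    [0,0,0],
    [0,0,0],
    [0,0,0],
    [0,0,0],
    [0,0,0]
  ]
}}

```text
time_s: 8.4
tool_pos: [0.5747, 0.0601, 0.1264]
tool_rot: [95.6, 89.9, 88.1]
force: [-8.0, -0.4, 19.8]
grip_width: 0.0448
```

Call:
{"op": "drive_tool", "data": {
  "offset": [
    [0,0,0],
    [0,0,0],
    [0,0,0],
    [0,0,0],
    [-0.03,0,0],
    [-0.08,0,0],
    [-0.13,0,0],
    [-0.13,0,0]
  ],
  "angular": [
    [0,0,0],
    [0,0,0],
    [0,0,0],
    [0,0,0],
    [0,0,0],
    [0,0,0],
    [0,0,0],
    [0,0,0]
  ],
  "fingers": -1
}}

```text
time_s: 9.4
tool_pos: [0.5772, 0.0598, 0.2609]
tool_rot: [34.2, 89.5, 26.7]
force: [0.3, -1.1, -0.3]
grip_width: 0.087
```

```bash
python3 - <<'E'
from h import *
plan(([.5745,.0598,.25],-7.5),([.475,.365,.25],-5.9),([.475,.365,.13],-5.9))
p,K,T=cam('side'); 
u0,v0,w,h,s=210,125,60,60,10
q=cv2.resize(p[v0:v0+h,u0:u0+w,::-1],(w*s,h*s),interpolation=cv2.INTER_CUBIC)
def mk(P,c):
    x=(proj(K,T,P)-[u0,v0]+.5)*s; cv2.circle(q,tuple(int(t) for t in x),1,c,-1)
for a in np.linspace(0,6.28,40):
    mk([.5745+.024*np.cos(a),.0598+.024*np.sin(a),.155],(0,0,255)); mk([.5745+.0405*np.cos(a),.0598+.0405*np.sin(a),.110],(0,255,0))
cv2.imwrite('pics/z4.png',q)
E
```

```text
t 9.4 p [0.5772 0.0598 0.2609] z [ 0.9914 -0.1305  0.0075] x [ 0.0081  0.0041 -1.    ] F [ 0.29 -1.09 -0.28] w 0.087 q [-36.   9.  31.  92.  -5.  79. -12.]
[0.0109, -0.0004, -0.0028] [0.0001, 0.0075, -0.0051]
[0.0113, 0.2892, -0.1412] [-0.0278, 0.0075, -0.005]
[0.1313, 0.2886, -0.1421] [-0.0278, 0.0075, -0.005]
```

View pics/z4.png

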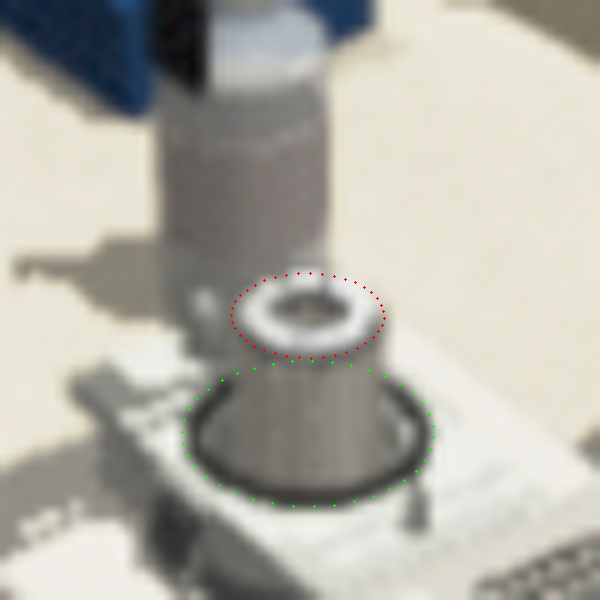

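```bash
python3 - <<'E'
from h import *
import pickle
D=pickle.load(open('d0.pkl','rb'))
out=[]
for n,(u0,v0,w,h) in dict(side=(143,135,50,45),top=(100,180,60,50)).items():
    p,K,T=D[n]; s=12
    q=cv2.resize(p[v0:v0+h,u0:u0+w,::-1],(w*s,h*s),interpolation=cv2.INTER_CUBIC)
    a=np.radians(-5.7);R=np.array([[np.cos(a),-np.sin(a)],[np.sin(a),np.cos(a)]])
    for X,Y,Z in((.045,.075,.010),(.008,.032,.091)):
        c=[]
        for i,j in((1,1),(1,-1),(-1,-1),(-1,1)):
            xy=R@[X*i,Y*j]+[.4747,.3651]; c.append((proj(K,T,[*xy,Z])-[u0,v0]+.5)*s)
        cv2.polylines(q,[np.array(c).astype(int)],True,(0,0,255),1)
    cv2.imwrite(f'pics/cv_{n}.png',q)
E
```

```text
(no output)
```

View pics/cv_side.png

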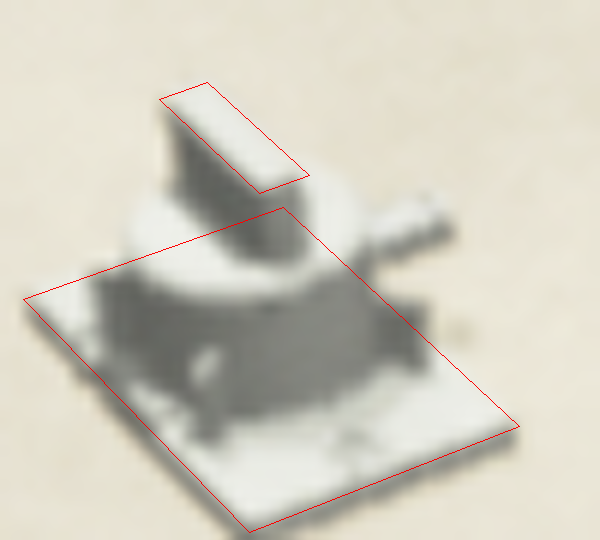

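View pics/cv_top.png

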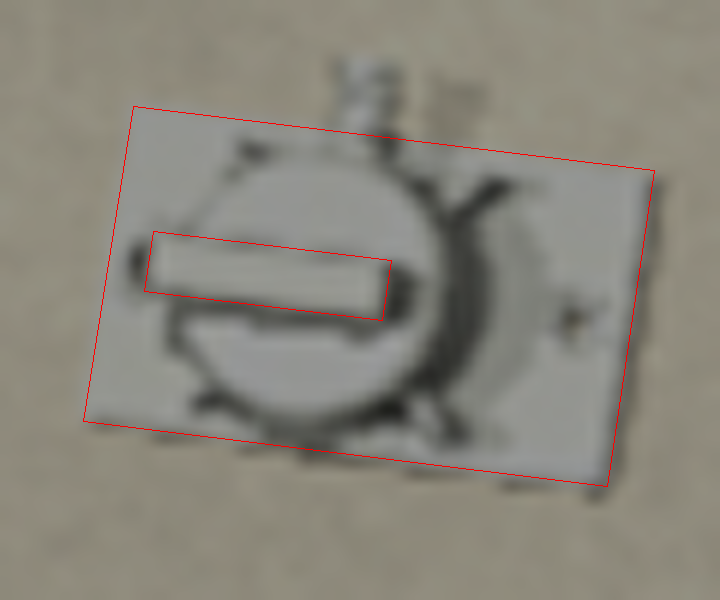

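```bash
python3 - <<'E'
from h import *
import pickle
D=pickle.load(open('d0.pkl','rb'))
_,K,T=D['top']; print('gel cap',onz(K,T,155,124,.17),'base',onz(K,T,165,136,.05))
plan(([.4745,.3648,.25],-5.6),([.4745,.3648,.14],-5.6))
E
```

```text
gel cap [0.70951888 0.24951909 0.17      ] base [0.70279823 0.24763079 0.05      ]
t 9.45 p [0.5758 0.0598 0.2582] z [ 0.9915 -0.1304  0.0033] x [ 0.0037  0.0031 -1.    ] F [-0.14 -0.28 -0.27] w 0.0868 q [-36.   9.  31.  93.  -5.  79. -12.]
[0.0088, 0.2892, -0.1402] [-0.033, 0.0033, -0.0035]
[0.1188, 0.2888, -0.1406] [-0.033, 0.0033, -0.0035]
```

Call:
{"op": "drive_tool", "data": {
  "offset": [
    [0.004,0.045,-0.022],
    [0.008,0.09,-0.044],
    [0.008,0.14,-0.068],
    [0.008,0.19,-0.092],
    [0.009,0.24,-0.116],
    [0.03,0.289,-0.1403],
    [0.07,0.289,-0.1406],
    [0.118,0.2888,-0.1406],
    [0.118,0.2888,-0.1406],
    [0.118,0.2888,-0.1406]
  ],
  "angular": [
    [-0.005,0.0033,-0.0035],
    [-0.01,0.0033,-0.0035],
    [-0.015,0.0033,-0.0035],
    [-0.02,0.0033,-0.0035],
    [-0.025,0.0033,-0.0035],
    [-0.033,0.0033,-0.0035],
    [-0.033,0.0033,-0.0035],
    [-0.033,0.0033,-0.0035],
    [-0.033,0.0033,-0.0035],
    [-0.033,0.0033,-0.0035]
  ]
}}

```text
time_s: 10.7
tool_pos: [0.4749, 0.3649, 0.1415]
tool_rot: [33.2, 90.0, 27.6]
force: [0.4, -0.8, 0.4]
grip_width: 0.0869
```

```bash
python3 - <<'E'
from h import *
plan(([.4745,.3648,.10],-5.6),([.4745,.3648,.07],-5.6))
p,K,T=cam('side'); cv2.imwrite('pics/s5.png',cv2.resize(p[80:200,110:250,::-1],(700,600),interpolation=cv2.INTER_CUBIC))
E
```

```text
t 10.7 p [0.4749 0.3649 0.1415] z [ 9.952e-01 -9.800e-02  4.000e-04] x [ 4.e-04  2.e-04 -1.e+00] F [ 0.35 -0.77  0.41] w 0.0869 q [-55.  16.  18.  98.  -5.  67. -42.]
[0.0415, -0.0002, -0.0004] [-0.0004, 0.0004, -0.0003]
[0.0715, -0.0002, -0.0004] [-0.0004, 0.0004, -0.0003]
```

View pics/s5.png

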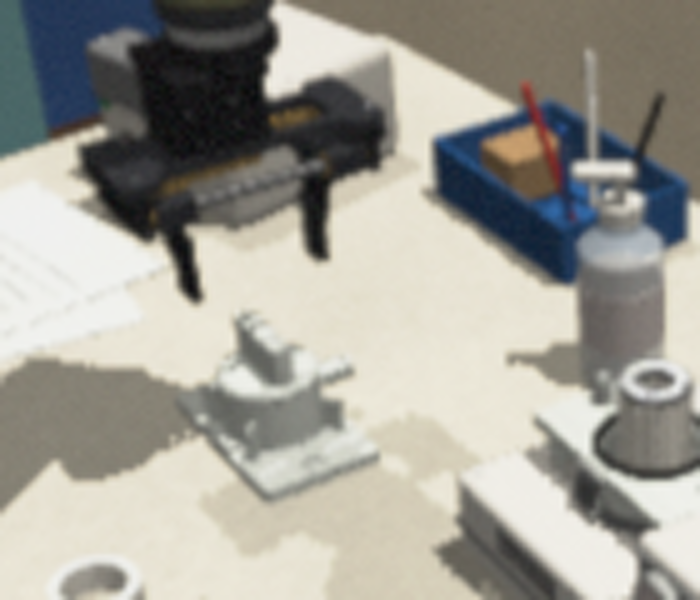

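Call:
{"op": "drive_tool", "data": {
  "offset": [
    [0.025,-0.0002,-0.0004],
    [0.05,-0.0002,-0.0004],
    [0.071,-0.0002,-0.0004],
    [0.071,-0.0002,-0.0004],
    [0.071,-0.0002,-0.0004],
    [0.071,-0.0002,-0.0004]
  ],
  "angular": [
    [0,0.0004,0],
    [0,0.0004,0],
    [0,0.0004,0],
    [0,0.0004,0],
    [0,0.0004,0],
    [0,0.0004,0]
  ]
}}

```text
time_s: 11.5
tool_pos: [0.4762, 0.366, 0.0733]
tool_rot: [52.2, 89.7, 46.6]
force: [-1.1, -0.3, -0.1]
grip_width: 0.0868
```

Call:
{"op": "drive_tool", "data": {
  "offset": [
    [0,0,0],
    [0,0,0],
    [0,0,0],
    [0,0,0],
    [0,0,0],
    [0,0,0],
    [0,0,0],
    [0,0,0]
  ],
  "angular": [
    [0,0,0],
    [0,0,0],
    [0,0,0],
    [0,0,0],
    [0,0,0],
    [0,0,0],
    [0,0,0],
    [0,0,0]
  ],
  "fingers": 1,
  "squeeze": 50
}}

```text
time_s: 12.5
tool_pos: [0.4758, 0.3661, 0.0733]
tool_rot: [59.7, 89.7, 54.0]
force: [-0.4, 1.0, 0.2]
grip_width: 0.0156
```

```bash
python3 - <<'E'
from h import *
plan(([.4745,.3648,.25],-5.6))
E
```

```text
t 12.5 p [0.4758 0.3661 0.0733] z [ 0.9952 -0.0981  0.0024] x [ 0.0027  0.0038 -1.    ] F [-0.36  0.96  0.22] w 0.0156 q [-55.  20.  17. 101.  -7.  60. -40.]
[-0.1767, -0.0007, -0.0007] [-0.0005, 0.0024, -0.004]
```

Call:
{"op": "drive_tool", "data": {
  "offset": [
    [-0.02,0,0],
    [-0.05,0,0],
    [-0.09,0,0],
    [-0.13,0,0],
    [-0.17,0,0],
    [-0.185,0,0],
    [-0.185,0,0],
    [-0.185,0,0]
  ],
  "angular": [
    [0,0,0],
    [0,0,0],
    [0,0,0],
    [0,0,0],
    [0,0,0],
    [0,0,0],
    [0,0,0],
    [0,0,0]
  ]
}}

```text
time_s: 13.5
tool_pos: [0.4743, 0.3648, 0.2559]
tool_rot: [98.2, 89.9, 92.6]
force: [0.2, 0.3, -2.8]
grip_width: 0.0157
```

```bash
python3 - <<'E'
from h import *
plan(([.5745,.0598,.26],-7.5))
for n in('side','top'):
    p,K,T=cam(n); cv2.imwrite(f'pics/{n}6.png',cv2.resize(p[80:230,80:280,::-1],(800,600),interpolation=cv2.INTER_CUBIC))
E
```

```text
t 13.5 p [0.4743 0.3648 0.2559] z [ 9.952e-01 -9.810e-02 -2.000e-04] x [-1.0e-04  1.2e-03 -1.0e+00] F [ 0.21  0.28 -2.78] w 0.0157 q [-56.  11.  19.  89.  -4.  80. -43.]
[-0.0045, -0.2937, 0.1296] [0.0327, -0.0002, -0.0012]
```

View pics/side6.png

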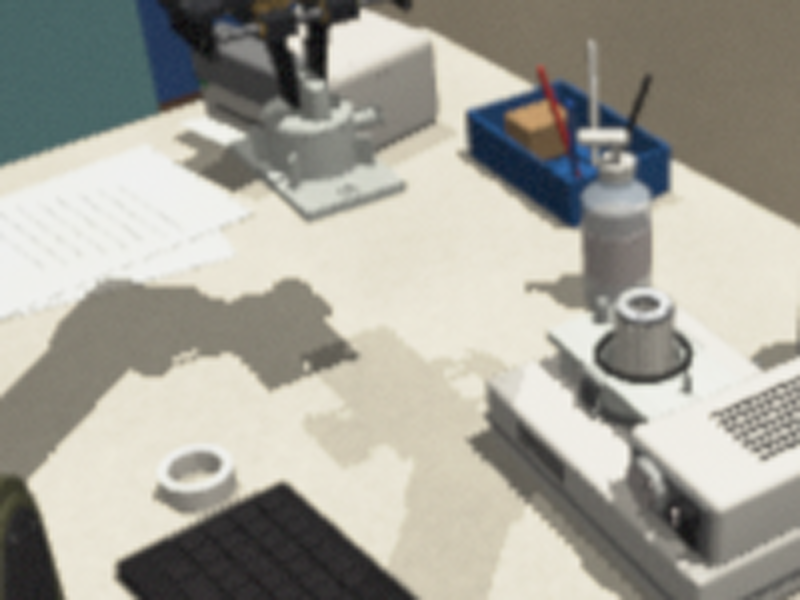

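View pics/top6.png

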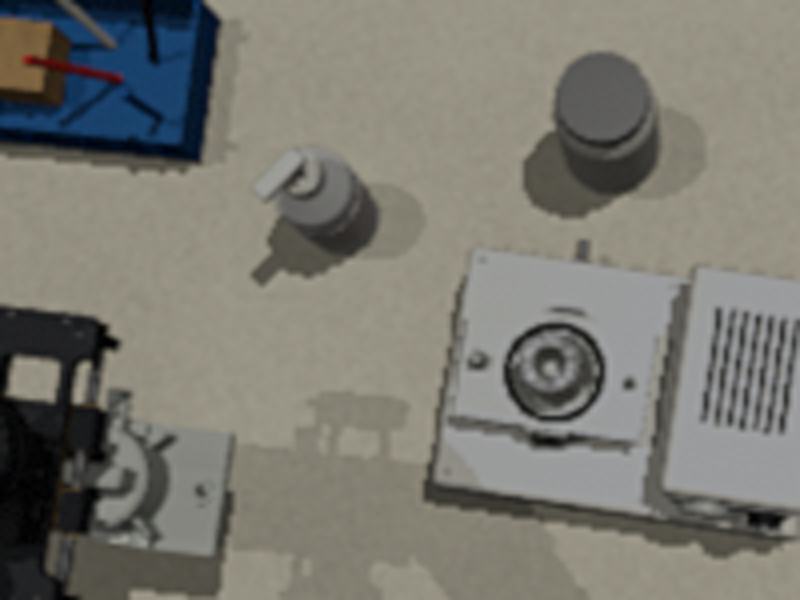

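Call:
{"op": "drive_tool", "data": {
  "offset": [
    [-0.005,-0.04,0.018],
    [-0.009,-0.085,0.038],
    [-0.009,-0.13,0.058],
    [-0.009,-0.18,0.08],
    [-0.009,-0.23,0.102],
    [-0.009,-0.27,0.12],
    [-0.009,-0.2937,0.1296],
    [-0.009,-0.2937,0.1296],
    [-0.009,-0.2937,0.1296],
    [-0.009,-0.2937,0.1296]
  ],
  "angular": [
    [0.005,0,-0.0012],
    [0.01,0,-0.0012],
    [0.015,0,-0.0012],
    [0.02,0,-0.0012],
    [0.025,0,-0.0012],
    [0.03,0,-0.0012],
    [0.0327,0,-0.0012],
    [0.0327,0,-0.0012],
    [0.0327,0,-0.0012],
    [0.0327,0,-0.0012]
  ]
}}

```text
time_s: 14.85
tool_pos: [0.5742, 0.0617, 0.2642]
tool_rot: [158.0, 89.9, 150.7]
force: [0.2, -0.2, -2.9]
grip_width: 0.0155
```

```bash
cat > ov.py <<'E'
from h import *
def ov(tag,dy=0.,dx=0.,h=.0733,ang=0):
    o,P,R=cur()
    a=np.arctan2(R[1,2],R[0,2])+np.radians(ang); R2=np.array([[np.cos(a),-np.sin(a)],[np.sin(a),np.cos(a)]])
    for n,(u0,v0,w,hh) in dict(side=(200,90,80,100),top=(165,120,100,90)).items():
        p,K,T=cam(n); s=6 if n=='side' else 7
        q=cv2.resize(p[v0:v0+hh,u0:u0+w,::-1],(w*s,hh*s),interpolation=cv2.INTER_CUBIC)
        for X,Y,Z,C,col in((.045,.075,.010,0,(0,0,255)),(.045,.075,0,0,(255,0,255)),(.008,.032,.091,0,(0,0,255)),(.045,.075,.105,1,(0,255,0))):
            c=[]
            for i,j in((1,1),(1,-1),(-1,-1),(-1,1)):
                if C: 
                    b=np.radians(-7.5);Rb=np.array([[np.cos(b),-np.sin(b)],[np.sin(b),np.cos(b)]]); pt=[*(Rb@[X*i,Y*j]+[.5745,.0598]),Z]
                else: pt=[*(R2@[X*i+dx,Y*j+dy]+P[:2]),Z+P[2]-h]
                c.append((proj(K,T,pt)-[u0,v0]+.5)*s)
            cv2.polylines(q,[np.array(c).astype(int)],True,col,1)
        cv2.imwrite(f'pics/{tag}_{n}.png',q)
E
python3 - <<'E'
from ov import *
plan(([.5745,.0598,.265],-7.5)); ov('a')
E
```

```text
t 14.85 p [0.5742 0.0617 0.2642] z [ 9.918e-01 -1.279e-01 -9.000e-04] x [-8.e-04  5.e-04 -1.e+00] F [ 0.17 -0.25 -2.93] w 0.0155 q [-36.   9.  31.  92.  -5.  80. -12.]
[-0.0008, -0.0018, 0.0005] [0.0027, -0.0009, -0.0004]
```

View pics/a_side.png

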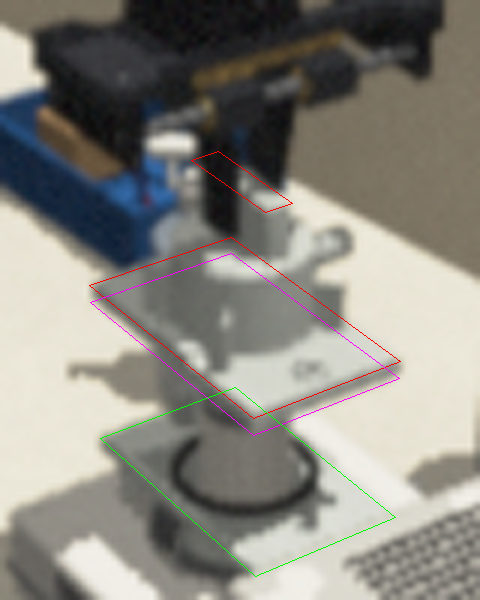

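View pics/a_top.png

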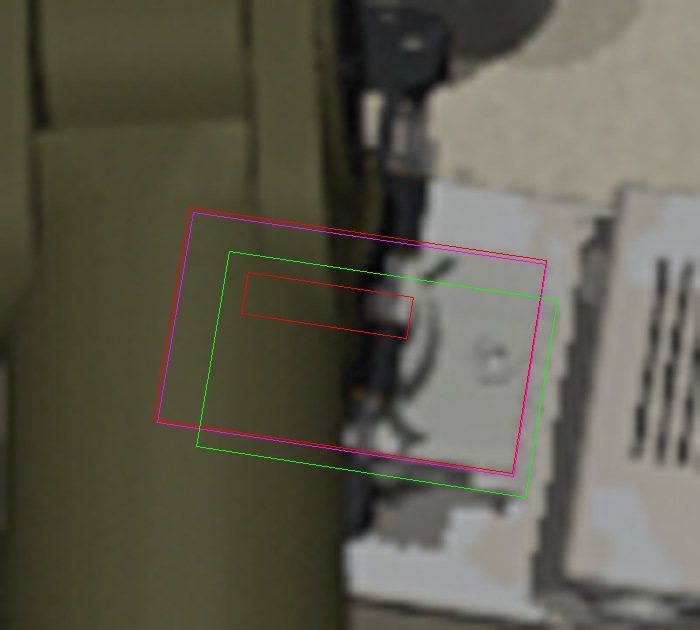

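```bash
python3 - <<'E'
from ov import *
o,P,R=cur(); a=np.arctan2(R[1,2],R[0,2]); R2=np.array([[np.cos(a),-np.sin(a)],[np.sin(a),np.cos(a)]])
for n,(u0,v0,w,h),s in(('top',(222,158,36,36),16),('side',(238,138,36,36),16)):
    p,K,T=cam(n); q=cv2.resize(p[v0:v0+h,u0:u0+w,::-1],(w*s,h*s),interpolation=cv2.INTER_CUBIC)
    for X,Y in((0,-.06),(.045,-.075),(-.045,-.075)):
        for dy,c in((0,(0,0,255)),(-.002,(0,255,0))):
            x=(proj(K,T,[*(R2@[X,Y+dy]+P[:2]),P[2]-.0633])-[u0,v0]+.5)*s; cv2.circle(q,tuple(int(t) for t in x),2,c,-1)
    cv2.imwrite(f'pics/hole_{n}.png',q)
a,b=cv2.imread('pics/hole_top.png'),cv2.imread('pics/hole_side.png')
cv2.imwrite('pics/hole.png',cv2.resize(np.hstack([a,b]),(800,400)))
E
```

```text
(no output)
```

View pics/hole.png

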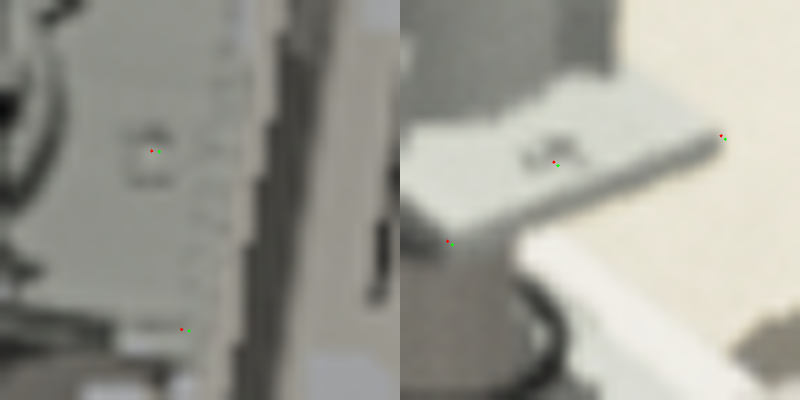

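```bash
python3 - <<'E'
from ov import *
plan(([.5746,.0606,.205],-7.5))
E
```

```text
t 15.05 p [0.5745 0.0607 0.2646] z [ 9.916e-01 -1.292e-01 -1.000e-04] x [-1.e-04  2.e-04 -1.e+00] F [ 0.44  0.62 -3.14] w 0.0159 q [-36.   9.  31.  92.  -5.  80. -12.]
[0.0596, -0.0001, 0.0001] [0.0013, -0.0001, -0.0002]
```

Call:
{"op": "drive_tool", "data": {
  "offset": [
    [0.015,0,0],
    [0.03,0,0],
    [0.045,0,0],
    [0.055,0,0],
    [0.06,0,0],
    [0.06,0,0],
    [0.06,0,0]
  ],
  "angular": [
    [0.0013,0,0],
    [0.0013,0,0],
    [0.0013,0,0],
    [0.0013,0,0],
    [0.0013,0,0],
    [0.0013,0,0],
    [0.0013,0,0]
  ]
}}

```text
time_s: 15.92
tool_pos: [0.5749, 0.0607, 0.2052]
tool_rot: [29.3, 89.9, 21.8]
force: [-0.6, 0.6, -2.9]
grip_width: 0.0156
```

```bash
python3 - <<'E'
from ov import *
plan(([.5746,.0606,.205],-7.5)); ov('b',dy=-.0008)
E
```

```text
t 15.93 p [0.5749 0.0607 0.2052] z [ 0.9914 -0.1306  0.001 ] x [ 1.e-03  4.e-04 -1.e+00] F [-0.61  0.62 -2.93] w 0.0156 q [-36.  11.  31.  97.  -6.  74. -11.]
[0.0002, -0.0001, -0.0003] [-0.0, 0.001, -0.0005]
```

View pics/b_side.png

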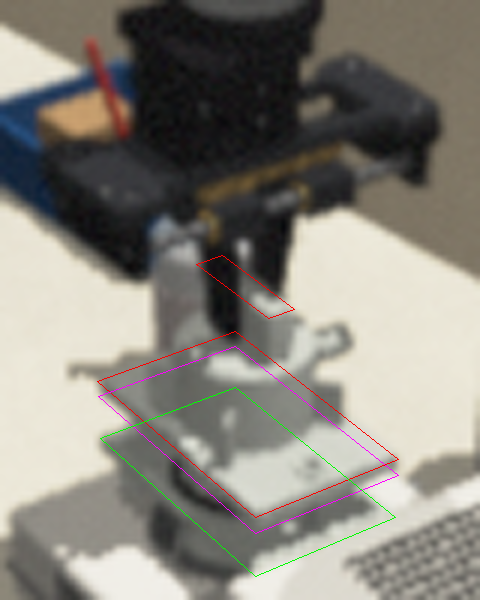

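View pics/b_top.png

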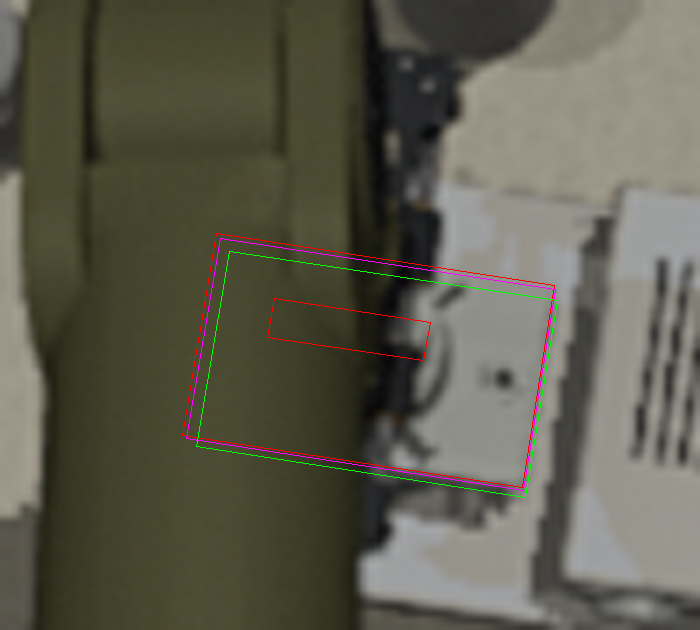

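Call:
{"op": "drive_tool", "data": {
  "offset": [
    [0.004,-0.0001,-0.0003],
    [0.008,-0.0001,-0.0003],
    [0.011,-0.0001,-0.0003],
    [0.014,-0.0001,-0.0003],
    [0.014,-0.0001,-0.0003]
  ],
  "angular": [
    [0,0.001,0],
    [0,0.001,0],
    [0,0.001,0],
    [0,0.001,0],
    [0,0.001,0]
  ]
}}

```text
time_s: 16.65
tool_pos: [0.5744, 0.0606, 0.1909]
tool_rot: [154.3, 90.0, 146.8]
force: [-0.3, -0.2, -3.0]
grip_width: 0.0157
```

Call:
{"op": "drive_tool", "data": {
  "offset": [
    [0.002,0,0],
    [0.004,0,0],
    [0.006,0,0],
    [0.007,0,0],
    [0.007,0,0]
  ],
  "angular": [
    [0,0,0],
    [0,0,0],
    [0,0,0],
    [0,0,0],
    [0,0,0]
  ]
}}

```text
time_s: 17.27
tool_pos: [0.5744, 0.0606, 0.1838]
tool_rot: [154.6, 90.0, 147.1]
force: [0.7, 0.1, -2.8]
grip_width: 0.0157
```

```bash
python3 - <<'E'
from ov import *
plan(([.5746,.0606,.180],-7.5)); ov('c',dy=-.0008)
E
```

```text
t 17.27 p [0.5744 0.0606 0.1838] z [ 9.914e-01 -1.306e-01 -7.000e-04] x [-6.e-04  4.e-04 -1.e+00] F [ 0.65  0.12 -2.77] w 0.0157 q [-36.  12.  31.  98.  -7.  71. -11.]
[0.0038, 0.0, 0.0002] [-0.0001, -0.0007, -0.0003]
```

View pics/c_side.png

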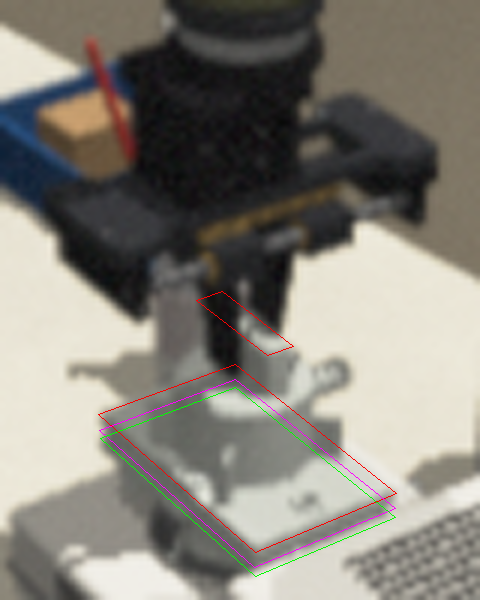

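View pics/c_top.png

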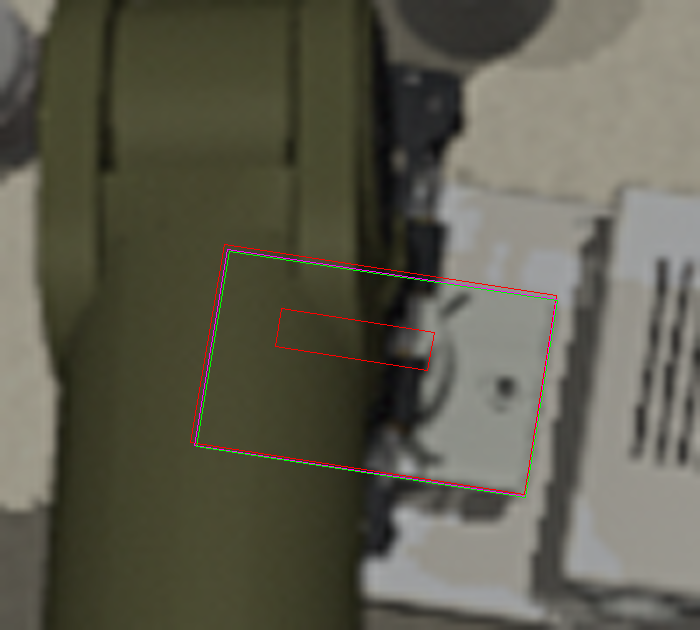

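Call:
{"op": "drive_tool", "data": {
  "offset": [
    [0.001,0,0],
    [0.002,0,0],
    [0.003,0,0],
    [0.004,0,0],
    [0.005,0,0],
    [0.0055,0,0],
    [0.0055,0,0]
  ],
  "angular": [
    [0,0,0],
    [0,0,0],
    [0,0,0],
    [0,0,0],
    [0,0,0],
    [0,0,0],
    [0,0,0]
  ],
  "fingers": 1,
  "squeeze": 60
}}

```text
time_s: 18.25
tool_pos: [0.5746, 0.0606, 0.1794]
tool_rot: [94.3, 90.0, 86.8]
force: [-3.6, -1.2, 7.6]
grip_width: 0.0157
```

Call:
{"op": "drive_tool", "data": {
  "offset": [
    [0.001,0,0],
    [0.002,0,0],
    [0.003,0,0],
    [0.004,0,0],
    [0.004,0,0],
    [0.004,0,0]
  ],
  "angular": [
    [0,0,0],
    [0,0,0],
    [0,0,0],
    [0,0,0],
    [0,0,0],
    [0,0,0]
  ]
}}

```text
time_s: 19.0
tool_pos: [0.5746, 0.0604, 0.1783]
tool_rot: [85.0, 89.9, 77.4]
force: [-7.8, -1.5, 17.7]
grip_width: 0.0159
```

Call:
{"op": "drive_tool", "data": {
  "offset": [
    [0.003,0,0],
    [0.0035,0,0],
    [0.004,0,0],
    [0.0045,0,0],
    [0.0045,0,0],
    [0.0045,0,0],
    [0.0045,0,0]
  ],
  "angular": [
    [0,0,0],
    [0,0,0],
    [0,0,0],
    [0,0,0],
    [0,0,0],
    [0,0,0],
    [0,0,0]
  ]
}}

```text
time_s: 19.88
tool_pos: [0.5746, 0.0604, 0.1782]
tool_rot: [83.6, 89.7, 76.0]
force: [-12.5, -1.4, 25.6]
grip_width: 0.0155
```

```bash
python3 - <<'E'
from ov import *
plan(([.5746,.0606,.180],-7.5)); ov('d',dy=-.0008)
o=telemetry.get_obs(); print(o['joint_velocities'].round(2),o['wrist_torque'].round(2))
p,K,T=cam('side'); cv2.imwrite('pics/fin.png',cv2.resize(p[130:205,190:275,::-1],(765,675)[::1],interpolation=cv2.INTER_CUBIC)[:600])
plan()
E
```

```text
t 19.88 p [0.5746 0.0604 0.1782] z [ 9.914e-01 -1.309e-01  5.000e-04] x [ 0.0011  0.0044 -1.    ] F [-12.46  -1.37  25.56] w 0.0155 q [-36.  12.  31.  99.  -7.  71. -10.]
[-0.0018, 0.0002, 0.0] [-0.0004, 0.0005, -0.0045]
[ 0.03 -0.07  0.03  0.05  0.13  0.07 -0.01] [-0.36  2.8   0.07]
t 20.02 p [0.5746 0.0604 0.1782] z [ 9.914e-01 -1.310e-01  5.000e-04] x [ 0.0011  0.0043 -1.    ] F [-11.54  -0.38  24.73] w 0.0155 q [-36.  12.  31.  99.  -7.  71. -10.]
```

View pics/fin.png

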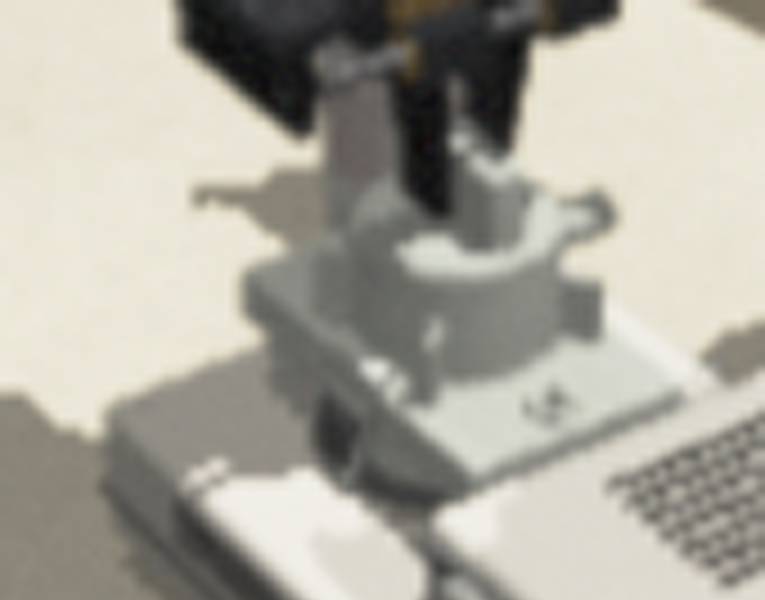

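View pics/d_top.png

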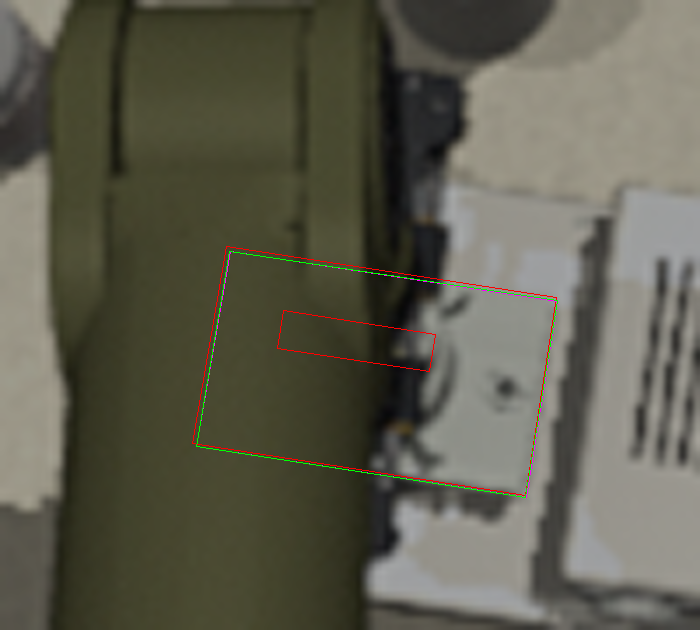

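```bash
python3 -c "
from cell import sign_off; print(sign_off())"
```

```text
the job is handed in; nothing more can be done
None
```

I seated the tall cartridge on the spigot, set the upper half over it on both dowels and pressed it shut. I handed the job in at about 20 s with the gripper still pressing; sign-off gives no verdict, so the result is judged from my own checks.

**Cartridge:** I pressed it down at about 20 N, and in the side picture its top sits where a fully seated cartridge should end, 50 mm above the flange.

**Upper half:** it went down over the dowels with no measurable sideways or downward force, and its outline lines up with the lower flange in the top view.

**Final hold:**
- The tool height matches flange on flange (0.178 m), and it stayed there as I pressed harder.
- The wrist reads about 25 N upward, so with the weight of the upper half roughly 28 N presses it shut.
- The fingers grip the bar at 60 N, and the arm is essentially at rest.

**Less certain:**
- The seal's travel and the dowel-to-hole distances were not measured directly; I inferred them from the tool height, the force and the pictures.
- The side and top views differed by 1 to 2 mm on how the upper half sat in the gripper, so I aimed between them.
- A sideways wrist force of about 12 N remains under the final push. A smaller one, about 8 N, also showed when pressing the cartridge.
- I came nowhere near the short cartridge and the other bystanders while moving, but I took no final picture to confirm their positions.

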